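# Refit the lens of the bench magnifier

## Task

Refit the lens of the bench magnifier. Take the lens from the checked tray and drop it, flat side down as it lies, into the open cell on top of the magnifier, letting it go no higher than just above the cell, so that it sits flat on its seat. Then put the brass retaining ring over the cell, its open thread side down as it lies in the tray, and screw it down clockwise by hand until it is snug on the lens - nipped up finger-tight at about 0.3 newton-metre, so that it no longer turns freely, but never forced, as the glass would chip. Let go and leave the jar, the ring box and the burnisher where they are.

Things in the scene. Friction and masses are not known exactly. Their poses are not given: they have to be found in the camera images.
- lens_center (a point): glass lens, flat side down on the tray floor: disc 40 mm in diameter, upright blackened edge 8 mm high, clear dome 3 mm higher in the middle, 30 g. Point on its axis half-way up the edge, 4 mm above the flat underside; z is the axis. Lower edge chamfered 0.8 mm. Seated, this point is level with the cell's rim, so the upper 4 mm of the edge stand proud and can be held.
- ring_center (a point): knurled brass retaining ring, a screw cap with a hole, lying lip up, thread down in the tray: 62 mm outer diameter, 18 mm high, about 90 g. Point on its axis half-way up, 9 mm above its foot; z up. Its yaw does not tell where its thread begins. Set on the cell this point rests 7 to 0.5 mm above the rim plane, as the yaw has it; screwed down on the lens, 1.5 mm below.
- ring_lip (a point): centre of the hole (33 mm) in the ring's top, on the underside of the 3.5 mm thick lip that bears on the lens edge; 14.5 mm above the ring's foot. Skirt bore 56.4 mm. At the foot, inside, three thread lugs 120 degrees apart, each 24 degrees wide, 2.5 mm thick, standing in to 49.4 mm diameter.
- cell_rim (a point): lens cell of the bench magnifier: upright aluminium socket, open at the top, on a pillar over a dark round foot (124 mm), screwed to the bench. Point on its axis in the plane of the rim, 96 mm above the bench; z up. Bore 41.4 mm, mouth flared to 44 mm, wall 47 mm outside. Pillar and bracket stay 20 mm or more below the rim; nothing stands beside the cell above that.
- cell_seat (a point): flat lens seat (thin black rubber washer), on the cell's axis, 4 mm below the rim. Screwing: first the ring sinks along the ribs as it is turned clockwise; within about 130 degrees its lugs slip under the next ribs and the lip lies on the lens, still loose; some 70 degrees later it draws tight (70 to 210 in all). A grip must follow it down or press it lightly, a few newtons.
- thread (a point): start plane of the cell's outer thread, on its axis, 2 mm below the rim: coarse three-start right-hand ribs to 54 mm diameter, 2 mm thick, 115 degrees long; lead 18 mm a turn; starts unmarked. Once tight it stiffens fast, some 5 N of clamping a degree: 0.3 N m of turning clamps with 15 to 45 N; 0.6 N m is too much. Friction keeps it tight when let go.
- tray: low plastic tray, blue and white checks, 270 x 190 mm, fixed. Lens and ring lie in it about 120 mm apart along its long side, either way round. Origin: middle of its underside; x along the long side, y along the short one, z up. Floor 4 mm, rim 12 mm above the bench. Fingers that close along its y have 40 mm or more of free floor beside either thing.
- jar: bystander, leave alone: small amber jar with a white cap, 42 mm in diameter, 42 mm high. Origin: centre of its underside.
- ring_box: bystander, leave alone: dark blue jewellery box, 48 x 48 mm, 41 mm high. Origin: centre of its underside.
- burnisher: bystander, leave alone: burnisher with wooden handle and steel blade lying on the bench, 120 mm long, 13 mm thick. Origin: on the bench under its middle, x along it.
Things that resemble listed ones, but are neither listed nor needed, are in the scene too. Of the things that look like the part that bears lens_center, the middle-sized one is meant.

How it is judged:
On the way, in this order (a step that is already met when the one before it is completed fails the run):
1. the lens lies flat on its seat in the cell, let go (horizontal distance between lens_center and cell_rim below 0.0025 m and z of lens_center in the frame of cell_rim below 0.001 m and angle between lens_center's own z axis and vertical below 0.05 rad and contact force between the fingers and lens below 0.1 N), for 0.2 s.
2. the ring is screwed down over the lens and bears on it (horizontal distance between ring_center and cell_rim below 0.003 m and z of ring_center in the frame of cell_rim below 0 m and contact force between ring and lens above 4 N), for 0.2 s.
At the end, for the whole second after the job is handed in: The lens lies in the cell, within 2.5 mm of its axis, at most 1 mm above fully seated, tilted under 0.05 rad; the ring is on over it, within 3 mm of the axis, its centre below the rim plane, tilted under 0.05 rad, and by itself presses on the lens with 4 to 90 N (all of step 2 and horizontal distance between lens_center and cell_rim below 0.0025 m and z of lens_center in the frame of cell_rim below 0.001 m and angle between each of lens_center, ring_center's own z axis and vertical below 0.05 rad and contact force between ring and lens below 90 N); the robot touches nothing.
It fails at once if the glass is strained: the lens is clamped by the ring, or pressed into the cell, with more than 90 N (contact force between ring and lens above 90 N or contact force between lens and magnifier above 90 N).
It fails at once if the lens is dropped from more than about 2 cm (linear speed of lens above 0.6 m/s and contact force between the fingers and lens below 0.01 N).
It fails at once if the jar, the ring box or the burnisher is pushed aside by more than 3 cm (distance of any of jar, ring_box, burnisher from where it was at the start of the episode above 0.03 m).
It also fails if it takes over 72 s, if anything falls off the work surface, if the arm or the gripper's body presses on something with over 40 N, if the wrist force passes 120 N, or if a joint passes its speed limit or range.

## Robot

A 6-joint arm with a two-finger parallel gripper is mounted at the origin on the work surface. World frame = base frame: x ahead of the robot, y to its left, z up, the work surface at z = 0. Lengths are in m, angles in rad, forces in N, time in s.
With the tool pointing down it reaches from about 0.35 to 0.775 m from the base axis. Payload 7.3 kg.
Tool frame: the origin (TCP) lies at the very end of the fingers, on their centre line; the grasp point (between the pads) lies 19 mm behind it (pinch_z is the distance from the TCP to the grasp point, in m); z points along the fingers, y is the line along which they close (so a half turn about z gives the same grasp; the last joint's range is limited). The gripper opens to 92 mm and grips with 3 to 60 N. Pads are 19 mm wide; open, the fingers measure 130 mm over their backs; the gripper's body (75 mm by 190 mm) begins 47 mm behind the grasp point.
Start: joints at [-1.271, 0.342, 1.524, -0, 1.275, -0.146], TCP at [0.226, -0.474, 0.227] pointing down, gripper open.
Joint ranges: [-2.53, 2.53], [-0.77, 2.02], [0.04, 2.7], [-1, 4.14], [0.28, 2.66], [-3.11, 3.11]. Speed limits (rad/s): [2.57, 2.57, 3.14, 3.14, 3.14, 3.14].

## Interface

Orientations are given as [roll, pitch, yaw] about the fixed x, y, z axes, in that order (R = Rz(yaw) Ry(pitch) Rx(roll)).
In Python, from cell import * gives the robot as it stands.
- The arm moves only by the tool arm_command, never from a script. Its arguments are lists of equal length, an entry for each row: "fingers": the gripper command: -1 is fully open, 1 is shut, values between are in proportion; "travel": the shift along the tool's x, y, z in m, a list of three; "dr": the turn, a rotation vector about the tool's x, y, z in degrees, a list of three. In form: {"fingers": [fingers, ...], "travel": [[x, y, z], ...], "dr": [[wx, wy, wz], ...]}. A call has 1 to 8 rows; each row is the pose to reach, as a shift and turn from the pose commanded when the call began, along the tool's axes at that moment; what a row does not reach only later rows make up. A row lasts 1/12 s, in which the tool goes at most 41.7 mm and 7.16 degrees, less where a joint would pass 70% of its speed; a pose out of reach is approached as far as the arm can. A call with a gripper value outside its range is refused whole. The fingers move at their own pace and stop on an object; "squeeze" is the grip in N (left out, the last holds). Time passes only in rows, so rows that repeat a pose let the fingers close. It gives the time, the measured TCP pose, the force, the opening and the grip force at its end, in the units of the state.
- observe(): the state, without advancing time (a new reading comes with each control period).
- read_camera(name): name is "scene" or "top" or "wrist"; returns a dict with "color" (400x640x3 uint8, blue, green, red), "z_map" (400x640 float32, m along the optical axis (not along the pixel's ray), 0 where there is no reading), "fx", "fy", "cx", "cy" (pixels), "R" (3x3) and "t" (3): a world point X has camera coordinates R X + t. Camera axes: x right, y down, z forward; pixel columns grow to the right and rows downward; lengths in m; the calibration is good to about 2 mm. The wrist camera is an equidistant fisheye: a pixel r from the principal point sees the ray r / f radians off the axis. A picture is of the moment at which its call begins.
- hand_in(): hands the job in; it is judged then, once.
The state is a dict: "time": time; "qpos": joint angles; "qvel": joint speeds; "joint_efforts": joint torques, N m; "tool_pos": TCP position; "tool_rot": TCP orientation; "contact_force": force on the tool from outside, world axes, zero at the start; "torque": the same for the moment, N m; "opening": finger opening in m; "grip_force": force on a finger pad.
Only numpy, scipy, OpenCV 4.12 (cv2) and the standard library are available. Lean on these libraries where they do the work, as an engineer would, in place of code of your own. Each camera call takes 0.05 s, during which the arm holds its last target. There are 200 camera calls.

## Working session

There is one attempt and no reset: what is moved stays moved. The work goes in short steps, Python scripts to look and compute and a tool call to move; the robot and the scene stay as the last step left them, time stands still between calls to the robot, and variables do not carry over. Pictures are saved under pics/ and viewed, at most 10 in all, crops included, and the job is handed in when it is done.

Besides the shell and the picture viewer there is one more tool, called after "Request:" by a JSON object that holds its "method" and its "body", one argument or row to a line. arm_command: Moves the arm, as the interface text tells. Its arguments: {"type":"object","properties":{"fingers":{"type":"array","items":{"type":"number"}},"travel":{"type":"array","items":{"type":"array","items":{"type":"number"}}},"dr":{"type":"array","items":{"type":"array","items":{"type":"number"}}},"squeeze":{"type":"number"}},"required":["fingers","travel","dr"]}

```bash
mkdir -p pics; ls
python3 - <<'E'
from cell import *
import cv2,pickle,numpy as np
print(observe())
for n in("scene","top","wrist"):
    c=read_camera(n); pickle.dump(c,open(f"{n}0.pkl","wb")); cv2.imwrite(f"pics/{n}0.png",c["color"])
    print(n,c["fx"],c["cx"],c["cy"],np.round(c["R"],3).tolist(),np.round(c["t"],3))
E
```

```text
pics
{'time': 0.0, 'qpos': array([-1.27098131e+00,  3.42700585e-01,  1.52503633e+00,  2.37604822e-05,
        1.27538624e+00, -1.45982674e-01]), 'qvel': array([ 5.73647399e-04,  1.53537477e-04,  4.09868502e-05,  9.69026894e-04,
        9.27339779e-04, -1.66758006e-03]), 'joint_efforts': array([ 2.28540257e-04, -4.31238806e+01, -2.44224054e+01,  7.14641903e-02,
        5.59209217e-02, -1.12423395e-04]), 'tool_pos': array([ 0.22628029, -0.47327591,  0.22604971]), 'tool_rot': array([-3.14008174e+00, -2.45112864e-04,  4.45790573e-01]), 'contact_force': array([-0.55343399,  0.37558724, -1.14061885]), 'torque': array([0.08890049, 0.00080329, 0.0194493 ]), 'grip_force': 0.0, 'opening': 0.0916397164041553}
scene 362.83125663839877 318.5080237045947 200.4700288931728 [[0.614, 0.789, -0.007], [0.462, -0.366, -0.808], [-0.64, 0.493, -0.589]] [-0.328 -0.209  1.287]
top 496.85359938644353 333.42950687843404 200.55791525121754 [[-0.016, -1.0, 0.006], [-0.996, 0.016, -0.085], [0.085, -0.008, -0.996]] [-0.062  0.584  0.964]
wrist 309.70691628693146 322.20574303755643 202.89359708146003 [[0.432, -0.902, -0.001], [-0.87, -0.416, 0.266], [-0.24, -0.114, -0.964]] [-0.525 -0.034  0.39 ]
```

View pics/top0.png

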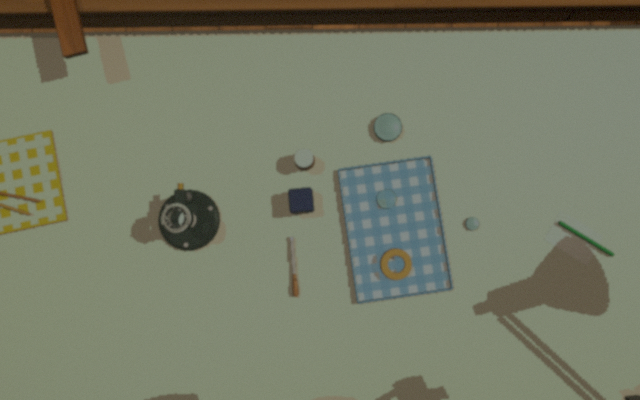

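View pics/scene0.png

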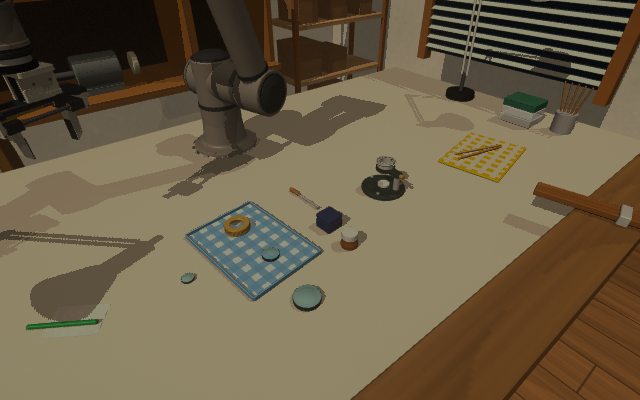

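The top view shows the tray at about (395,230), with the ring at (396,264) and the middle-sized lens at (387,199). The cell is at (177,218). The big and small lens look-alikes lie outside the tray at (388,127) and (472,224).

```bash
cat > h.py <<'E'
import numpy as np,cv2,pickle
def cast(c,u,v,z,fish=False):
    x=np.array([(u-c["cx"])/c["fx"],(v-c["cy"])/c["fy"]])
    if fish:
        r=np.hypot(*x); d=np.array([*(x/max(r,1e-9)*np.sin(r)),np.cos(r)])
    else: d=np.array([*x,1.])
    R=np.array(c["R"]);o=-R.T@c["t"];d=R.T@d
    return o+d*(z-o[2])/d[2]
def cloud(c):
    v,u=np.mgrid[0:400,0:640];z=c["z_map"]
    P=np.stack([(u-c["cx"])/c["fx"]*z,(v-c["cy"])/c["fy"]*z,z],-1)
    return (P-c["t"])@np.array(c["R"])
E
python3 - <<'E'
from h import *
c=pickle.load(open("top0.pkl","rb"))
P=cloud(c);hsv=cv2.cvtColor(c["color"],cv2.COLOR_BGR2HSV)
for n,(u,v) in dict(bench=(250,330),tray=(420,240),lens=(387,199),ring=(396,251),cell=(177,204),jar=(304,160),box=(301,200)).items(): print(n,P[v,u].round(4),hsv[v,u])
m=((hsv[...,0]>95)&(hsv[...,0]<115)&(hsv[...,1]>70)).astype(np.uint8)
m[:,:330]=0; m[:, 460:]=0; m[:150]=0;m[310:]=0
pts=cv2.findNonZero(m);r=cv2.minAreaRect(pts);print(r)
B=[cast(c,u,v,.01)[:2] for u,v in cv2.boxPoints(r)];print(np.round(B,4),[np.linalg.norm(B[i]-B[i-1]) for i in range(4)])
m=((hsv[...,0]>8)&(hsv[...,0]<28)&(hsv[...,1]>120)).astype(np.uint8);m[:,:370]=0;m[:,425:]=0;m[:240]=0;m[290:]=0
cs,_=cv2.findContours(m,cv2.RETR_EXTERNAL,cv2.CHAIN_APPROX_NONE);k=max(cs,key=cv2.contourArea);e=cv2.fitEllipse(k);print("ring",e,cast(c,*e[0],.020))
# lens by depth
for nm,(u0,u1,v0,v1,a,b) in dict(lens=(370,405,182,217,.008,.02),cell=(150,210,190,250,.085,.11)).items():
    z=P[v0:v1,u0:u1];s=(z[...,2]>a)&(z[...,2]<b);q=z[s];print(nm,s.sum(),q.mean(0),q.min(0),q.max(0),(q.min(0)+q.max(0))/2)
E
python3 - <<'E'
import cv2,numpy as np
a=cv2.imread('pics/top0.png')
x=cv2.resize(a[170:270,135:235],(400,400),interpolation=2);y=cv2.resize(a[150:310,330:460],(390,480),interpolation=2)
o=np.zeros((480,790,3),np.uint8);o[:400,:400]=x;o[:,400:]=y;cv2.imwrite('pics/crop.png',np.clip(o*1.5,0,255).astype(np.uint8))
E
```

```text
bench [0.3285 0.0993 0.001 ] [ 39  39 136]
tray [ 0.5018 -0.2448  0.005 ] [ 97  63 122]
lens [ 0.585  -0.1789  0.016 ] [ 91  56 118]
ring [ 0.4808 -0.1932  0.0241] [ 21 141 128]
cell [0.5754 0.2195 0.0907] [ 32  30 119]
jar [ 0.6628 -0.0142  0.0401] [ 48  24 138]
box [ 0.5836 -0.0074  0.0398] [112  60  64]
((394.34393310546875, 231.48553466796875), (122.55809783935547, 80.21016693115234), 81.25383758544922)
[[ 0.6316 -0.0962]
 [ 0.6542 -0.2582]
 [ 0.4096 -0.2876]
 [ 0.3883 -0.1288]] [np.float64(0.2455172498226385), np.float64(0.16348416242903266), np.float64(0.2463083068544596), np.float64(0.16015923584381764)]
ring ((395.4705505371094, 263.84783935546875), (28.389110565185547, 29.208805084228516), 122.80528259277344) [ 0.45542292 -0.19196481  0.02      ]
lens 332 [ 0.58605362 -0.17741478  0.01302337] [ 0.55286391 -0.21062479  0.00802627] [ 0.62064698 -0.14529153  0.01917544] [ 0.58675545 -0.17795816  0.01360086]
cell 485 [0.55062908 0.22147553 0.09258503] [0.52357944 0.19458138 0.08501958] [0.57697506 0.24907497 0.09943453] [0.55027725 0.22182818 0.09222705]
```

View pics/crop.png

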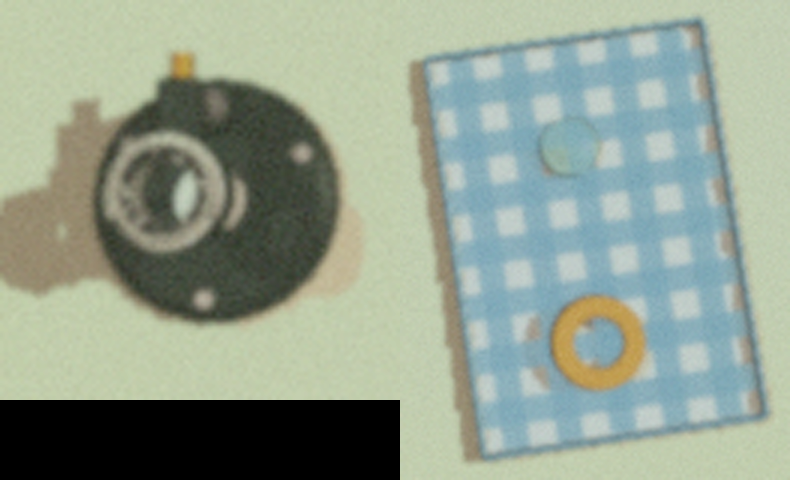

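The crop confirms it: the cell is open on the left of the foot, and the lens and ring lie along the tray's long axis, which has a yaw of about 7.3°. Next I move over the tray and look with the wrist camera.

Request:
{"method": "arm_command", "body": {
  "fingers": [-1, -1, -1, -1, -1, -1, -1, -1],
  "travel": [
    [0.445, -0.113, 0.03],
    [0.445, -0.113, 0.03],
    [0.445, -0.113, 0.03],
    [0.445, -0.113, 0.03],
    [0.445, -0.113, 0.03],
    [0.445, -0.113, 0.03],
    [0.445, -0.113, 0.03],
    [0.445, -0.113, 0.03]
  ],
  "dr": [
    [0, 0, 18.2],
    [0, 0, 18.2],
    [0, 0, 18.2],
    [0, 0, 18.2],
    [0, 0, 18.2],
    [0, 0, 18.2],
    [0, 0, 18.2],
    [0, 0, 18.2]
  ]
}}

```text
time: 0.82
tool_pos: [0.4773, -0.2641, 0.2052]
tool_rot: [-3.141, 0.0, 0.128]
contact_force: [0.5, -1.9, 0.0]
opening: 0.0919
grip_force: 0.0
```

Request:
{"method": "arm_command", "body": {
  "fingers": [-1, -1, -1, -1, -1],
  "travel": [
    [0.118, -0.072, 0.04],
    [0.118, -0.072, 0.04],
    [0.118, -0.072, 0.04],
    [0.118, -0.072, 0.04],
    [0.118, -0.072, 0.04]
  ],
  "dr": [
    [0, 0, 0],
    [0, 0, 0],
    [0, 0, 0],
    [0, 0, 0],
    [0, 0, 0]
  ]
}}

```text
time: 1.23
tool_pos: [0.5857, -0.1757, 0.163]
tool_rot: [-3.139, 0.002, 0.133]
contact_force: [-0.7, 0.9, 0.1]
opening: 0.0919
grip_force: 0.0
```

Run:
```python
from cell import *
from h import *
s=observe();c=read_camera("wrist");pickle.dump(c,open("wrist1.pkl","wb"));cv2.imwrite("pics/w1.png",c["color"])
R=np.array(c["R"]);print(s["tool_pos"],s["tool_rot"],-R.T@c["t"],R.round(3).tolist())
```

```text
[ 0.58571723 -0.17565011  0.16303325] [-3.13919143e+00  1.95583019e-03  1.32591603e-01] [ 0.65667359 -0.16737049  0.32109981] [[0.133, -0.991, -0.002], [-0.955, -0.128, 0.267], [-0.265, -0.034, -0.964]]
```

View pics/w1.png

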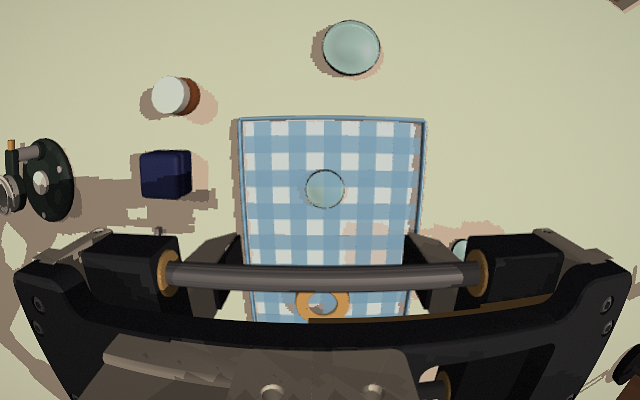

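The wrist view shows the lens outlined by a dark rim at about (325,189) and the ring partly hidden near (323,303). The finger tips are at about (225,262) and (420,262).

```bash
cat >> h.py <<'E'
def lens_in(c,u,v,z,r0=22,rad=.02):
    "dark rim pixels in a window -> plane z -> least-squares circle of known radius"
    from scipy.optimize import least_squares
    g=cv2.cvtColor(c["color"],cv2.COLOR_BGR2GRAY);hi=[]
    for a in np.arange(0,2*np.pi,.1):   # darkest radial sample = rim
        rr=np.arange(r0*.75,r0*1.25,.25);uu=u+rr*np.cos(a);vv=v+rr*np.sin(a)
        s=cv2.remap(g,uu.astype(np.float32)[None],vv.astype(np.float32)[None],1)[0]
        i=s.argmin();hi.append(cast(c,uu[i],vv[i],z,True)[:2])
    hi=np.array(hi);f=lambda p:np.hypot(*(hi-p[:2]).T)-p[2]
    s=least_squares(f,[*hi.mean(0),rad],loss="soft_l1",f_scale=.0005);return s.x,np.abs(f(s.x)).mean()
E
python3 - <<'E'
from h import *
c=pickle.load(open("wrist1.pkl","rb"))
print(cast(c,325,189,.012,True),lens_in(c,325,189,.010,20))
hsv=cv2.cvtColor(c["color"],cv2.COLOR_BGR2HSV)
u=[cast(c,*p,.012,True).round(4)[:2].tolist() for p in((239,119),(425,121))];print(u)
E
```

```text
[ 0.58659896 -0.17913405  0.012     ] (array([ 0.58597622, -0.17867259,  0.0200358 ]), np.float64(0.000280787928720037))
[[0.6475, -0.0833], [0.6717, -0.2709]]
```

Request:
{"method": "arm_command", "body": {
  "fingers": [-1, -1, -1, -1, -1, -1, -1],
  "travel": [
    [0, 0.003, 0.04],
    [0, 0.003, 0.08],
    [0, 0.003, 0.11],
    [0, 0.003, 0.13],
    [0, 0.003, 0.14],
    [0, 0.003, 0.143],
    [0, 0.003, 0.143]
  ],
  "dr": [
    [0, 0, 0],
    [0, 0, 0],
    [0, 0, 0],
    [0, 0, 0],
    [0, 0, 0],
    [0, 0, 0],
    [0, 0, 0]
  ]
}}

```text
time: 1.87
tool_pos: [0.5842, -0.1831, 0.0228]
tool_rot: [3.141, -0.0, 0.127]
contact_force: [-0.1, 0.5, 1.0]
opening: 0.0916
grip_force: 0.0
```

Request:
{"method": "arm_command", "body": {
  "fingers": [-1, -1, -1, -1, -1],
  "travel": [
    [0.0023, -0.0041, 0.006],
    [0.0023, -0.0041, 0.012],
    [0.0023, -0.0041, 0.0155],
    [0.0023, -0.0041, 0.0155],
    [0.0023, -0.0041, 0.0155]
  ],
  "dr": [
    [0, 0, 0],
    [0, 0, 0],
    [0, 0, 0],
    [0, 0, 0],
    [0, 0, 0]
  ]
}}

```text
time: 2.28
tool_pos: [0.5862, -0.1779, 0.0071]
tool_rot: [3.141, -0.0, 0.128]
contact_force: [0.0, 0.2, 0.4]
opening: 0.0918
grip_force: 0.0
```

Run:
```python
from cell import *
from h import *
for i in range(2):
    c=read_camera("wrist");s=observe();print(s["tool_pos"],s["tool_rot"])
pickle.dump(c,open("wrist2.pkl","wb"))
R=np.array(c["R"]);t=c["t"];p=R@np.array([.586,-.1787,.012])+t;th=np.arctan2(np.hypot(p[0],p[1]),p[2]);q=p[:2]/np.hypot(p[0],p[1])*th*c["fx"]+[c["cx"],c["cy"]];print(q)
try: print(lens_in(c,*q,.010,26))
except Exception as e: print(e)
```

```text
[ 0.586243   -0.1779883   0.00724268] [ 3.14129057e+00 -2.88179822e-04  1.28248339e-01]
[ 0.58635377 -0.17803378  0.00733497] [ 3.14116378e+00 -5.36194649e-04  1.28263452e-01]
[321.67940016 254.71131779]
(array([ 0.58686874, -0.17990102,  0.01394712]), np.float64(0.0014764426612834498))
```

Request:
{"method": "arm_command", "body": {
  "fingers": [1, 1, 1, 1, 1, 1, 1, 1],
  "travel": [
    [0, 0, 0],
    [0, 0, 0],
    [0, 0, 0],
    [0, 0, 0],
    [0, 0, 0],
    [0, 0, 0],
    [0, 0, 0],
    [0, 0, 0]
  ],
  "dr": [
    [0, 0, 0],
    [0, 0, 0],
    [0, 0, 0],
    [0, 0, 0],
    [0, 0, 0],
    [0, 0, 0],
    [0, 0, 0],
    [0, 0, 0]
  ],
  "squeeze": 15
}}

```text
time: 3.05
tool_pos: [0.5861, -0.178, 0.007]
tool_rot: [3.142, 0.0, 0.128]
contact_force: [0.4, 0.5, 0.1]
opening: 0.0431
grip_force: 0.0
```

Request:
{"method": "arm_command", "body": {
  "fingers": [1, 1, 1, 1, 1, 1, 1, 1],
  "travel": [
    [0, 0, 0],
    [0, 0, 0],
    [0, 0, 0],
    [0, 0, -0.02],
    [0, 0, -0.06],
    [0, 0, -0.1],
    [0, 0, -0.14],
    [0, 0, -0.17]
  ],
  "dr": [
    [0, 0, 0],
    [0, 0, 0],
    [0, 0, 0],
    [0, 0, 0],
    [0, 0, 0],
    [0, 0, 0],
    [0, 0, 0],
    [0, 0, 0]
  ]
}}

```text
time: 3.72
tool_pos: [0.5867, -0.1782, 0.1806]
tool_rot: [3.14, -0.003, 0.128]
contact_force: [1.5, -0.2, -0.7]
opening: 0.0381
grip_force: 15.0
```

Request:
{"method": "arm_command", "body": {
  "fingers": [1, 1, 1, 1, 1, 1, 1, 1],
  "travel": [
    [0, -0.02, 0],
    [-0.003, -0.055, -0.005],
    [-0.006, -0.095, -0.01],
    [-0.009, -0.135, -0.01],
    [-0.012, -0.175, -0.01],
    [-0.015, -0.215, -0.01],
    [-0.018, -0.255, -0.01],
    [-0.02, -0.295, -0.01]
  ],
  "dr": [
    [0, 0, 0],
    [0, 0, 0],
    [0, 0, 0],
    [0, 0, 0],
    [0, 0, 0],
    [0, 0, 0],
    [0, 0, 0],
    [0, 0, 0]
  ]
}}

```text
time: 4.38
tool_pos: [0.5277, 0.1138, 0.1872]
tool_rot: [3.142, -0.0, 0.128]
contact_force: [0.6, 0.6, -0.4]
opening: 0.0384
grip_force: 15.0
```

Request:
{"method": "arm_command", "body": {
  "fingers": [1, 1, 1, 1, 1, 1],
  "travel": [
    [-0.002, -0.04, 0],
    [-0.004, -0.075, 0],
    [-0.006, -0.1, 0],
    [-0.006, -0.111, 0],
    [-0.006, -0.111, 0],
    [-0.006, -0.111, 0]
  ],
  "dr": [
    [0, 0, 0],
    [0, 0, 0],
    [0, 0, 0],
    [0, 0, 0],
    [0, 0, 0],
    [0, 0, 0]
  ]
}}

```text
time: 4.88
tool_pos: [0.5085, 0.221, 0.1868]
tool_rot: [3.141, 0.0, 0.129]
contact_force: [-0.6, -0.2, -0.0]
opening: 0.0382
grip_force: 15.0
```

Run:
```python
from cell import *
from h import *
s=observe();c=read_camera("wrist");s=observe();pickle.dump((c,s),open("wrist3.pkl","wb"));cv2.imwrite("pics/w3.png",c["color"])
print(s["tool_pos"],s["tool_rot"],s["opening"],s["grip_force"])
```

```text
[0.50870701 0.22029814 0.1868483 ] [3.14079595e+00 1.83443346e-04 1.27733405e-01] 0.03841510883183599 14.999934285879135
```

View pics/w3.png

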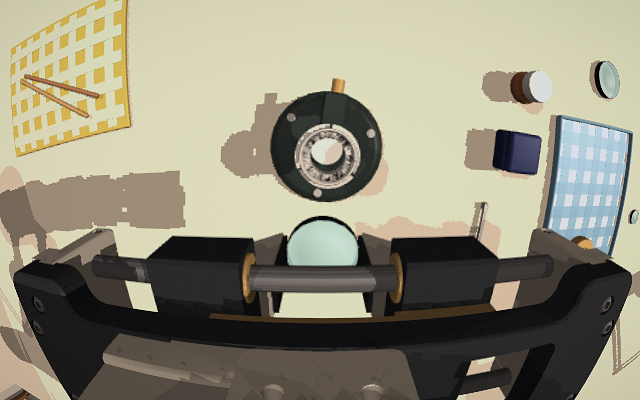

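The wrist view shows the lens held at about (322,245) with its front edge near row 217. The cell is at about (326,150). I'll enlarge both.

Run:
```python
import cv2
a=cv2.imread('pics/w3.png')[110:290,260:390]
cv2.imwrite('pics/w3c.png',cv2.resize(a,None,fx=3.3,fy=3.3,interpolation=cv2.INTER_CUBIC))
```

```text
(no output)
```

View pics/w3c.png

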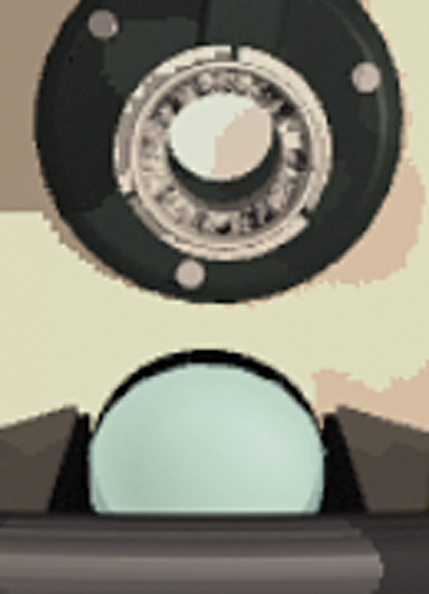

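The crop shows the cell's bright annulus centred near crop (222,152). It has rib gaps at (235,52), (308,216) and (127,195). The lens's teal top is bounded by a black edge, with its apex near crop (207,362).

```bash
cat >> h.py <<'E'
def proj(c,X):
    p=np.asarray(X)@np.array(c["R"]).T+c["t"];h=np.hypot(p[...,0],p[...,1]);th=np.arctan2(h,p[...,2])
    return p[...,:2]/h[...,None]*th[...,None]*c["fx"]+[c["cx"],c["cy"]]
def radial(c,ctr,z,r,ang,g):
    A,Rr=np.meshgrid(ang,r,indexing="ij");X=np.stack([ctr[0]+Rr*np.cos(A),ctr[1]+Rr*np.sin(A),0*A+z],-1)
    q=proj(c,X).astype(np.float32);return cv2.remap(g,q[...,0].copy(),q[...,1].copy(),cv2.INTER_LINEAR).astype(float)
def circ(c,ctr,z,r0,ang,g,sign,w=.0035,it=4):
    "fit circle to strongest radial step (sign +1 brightening outward)"
    from scipy.optimize import least_squares
    ctr=np.array(ctr[:2],float)
    for _ in range(it):
        r=np.arange(r0-w,r0+w,.0001);S=cv2.GaussianBlur(radial(c,ctr,z,r,ang,g),(9,1),2)
        D=np.gradient(S,axis=1)*sign;e=r[D.argmax(1)]
        P=np.stack([ctr[0]+e*np.cos(ang),ctr[1]+e*np.sin(ang)],-1)
        f=lambda p:np.hypot(*(P-p[:2]).T)-p[2]
        s=least_squares(f,[*ctr,r0],loss="soft_l1",f_scale=.0004);ctr=s.x[:2]
    return s.x,np.median(np.abs(f(s.x)))
E
python3 - <<'E'
from h import *
c,s=pickle.load(open("wrist3.pkl","rb"))
g=cv2.cvtColor(c["color"],cv2.COLOR_BGR2GRAY);A=np.arange(0,2*np.pi,.05)
C=cast(c,260+222/3.3,110+152/3.3,.093,True);print(C)
o,e=circ(c,C,.091,.027,A,g,-1);print("outer@.091",o,e)
pr=radial(c,o,.096,np.arange(.018,.029,.0005),A,g).mean(0);print(pr.round())
for r0,sg in((.0235,-1),(.0235,1),(.022,1),(.0207,1)): print(r0,sg,circ(c,o,.096,r0,A,g,sg,.001))
z=s["tool_pos"][2]+.005;red=c["color"][...,1]
L=cast(c,260+207/3.3,110+470/3.3,z,True);print("L0",L)
th=.128;A2=th+np.radians(np.arange(-55,56,3))
p,e=circ(c,L,z,.02,A2,red,-1,.003);print("lens",p,e)
for q in(p,o):
    d=q[:2]-s["tool_pos"][:2];print("tool frame",d@[np.cos(th),np.sin(th)],d@[np.sin(th),-np.cos(th)])
E
```

```text
[0.55020097 0.22117595 0.093     ]
outer@.091 [0.54995565 0.22114485 0.02706996] 0.0002293322003769898
[133. 126. 120. 115. 115. 122. 134. 155. 179. 189. 172. 156. 163. 174.
 179. 176. 161. 128.  89.  59.  48.  48.  50.]
0.0235 -1 (array([0.5500082 , 0.22092629, 0.02301649]), np.float64(0.00011586467628412096))
0.0235 1 (array([0.55006558, 0.22148459, 0.02394199]), np.float64(0.0002029970625428163))
0.022 1 (array([0.55006109, 0.22084989, 0.0215684 ]), np.float64(0.0001499802504633333))
0.0207 1 (array([0.55048449, 0.22080266, 0.02111505]), np.float64(0.0002055503375032533))
L0 [0.50977548 0.2199449  0.1918483 ]
lens [0.50905584 0.22014758 0.01941426] 7.978609472947262e-05
tool frame 0.0003267595493024737 0.00019385595935683344
tool frame 0.041019273904414094 0.004425633091717776
```

Request:
{"method": "arm_command", "body": {
  "fingers": [1, 1, 1, 1, 1, 1, 1],
  "travel": [
    [0.02, 0.0043, 0],
    [0.0407, 0.0043, 0.02],
    [0.0407, 0.0043, 0.04],
    [0.0407, 0.0043, 0.06],
    [0.0407, 0.0043, 0.07],
    [0.0407, 0.0043, 0.074],
    [0.0407, 0.0043, 0.074]
  ],
  "dr": [
    [0, 0, 0],
    [0, 0, 0],
    [0, 0, 0],
    [0, 0, 0],
    [0, 0, 0],
    [0, 0, 0],
    [0, 0, 0]
  ]
}}

```text
time: 5.52
tool_pos: [0.5493, 0.2212, 0.1124]
tool_rot: [3.141, 0.001, 0.127]
contact_force: [-0.7, 0.4, -0.7]
opening: 0.0384
grip_force: 15.0
```

Run:
```python
from cell import *
for i in range(3):
    read_camera("wrist");s=observe();print(s["tool_pos"],s["tool_rot"],s["contact_force"])
```

```text
[0.54980275 0.2216083  0.11343401] [ 3.14140485e+00 -4.10078989e-04  1.27168053e-01] [0.01303265 1.03173795 0.16724198]
[0.55007964 0.22196622 0.11406518] [-3.14153125e+00 -1.69013943e-03  1.27481659e-01] [ 0.30616417  0.15610758 -0.56314937]
[0.5501679  0.22221064 0.11433089] [-3.14141728e+00 -2.35645716e-03  1.27802525e-01] [-0.55418318 -0.5674914  -0.58997079]
```

Request:
{"method": "arm_command", "body": {
  "fingers": [1, 1, 1, 1, 1, 1],
  "travel": [
    [0, 0, 0.004],
    [0, 0, 0.008],
    [0, 0, 0.01],
    [0, 0, 0.012],
    [0, 0, 0.012],
    [0, 0, 0.012]
  ],
  "dr": [
    [0, 0, 0],
    [0, 0, 0],
    [0, 0, 0],
    [0, 0, 0],
    [0, 0, 0],
    [0, 0, 0]
  ]
}}

```text
time: 6.17
tool_pos: [0.5493, 0.2224, 0.1008]
tool_rot: [3.141, 0.0, 0.128]
contact_force: [0.1, -0.6, 0.3]
opening: 0.0385
grip_force: 15.0
```

Request:
{"method": "arm_command", "body": {
  "fingers": [1, 1, 1, 1],
  "travel": [
    [0, 0, 0.001],
    [0, 0, 0.0015],
    [0, 0, 0.002],
    [0, 0, 0.002]
  ],
  "dr": [
    [0, 0, 0],
    [0, 0, 0],
    [0, 0, 0],
    [0, 0, 0]
  ]
}}

```text
time: 6.5
tool_pos: [0.5493, 0.2223, 0.0989]
tool_rot: [3.141, 0.0, 0.128]
contact_force: [-0.9, -0.1, 0.3]
opening: 0.0382
grip_force: 15.0
```

Request:
{"method": "arm_command", "body": {
  "fingers": [1, 1, 1, 1],
  "travel": [
    [0, 0, 0.0005],
    [0, 0, 0.001],
    [0, 0, 0.001],
    [0, 0, 0.001]
  ],
  "dr": [
    [0, 0, 0],
    [0, 0, 0],
    [0, 0, 0],
    [0, 0, 0]
  ]
}}

```text
time: 6.83
tool_pos: [0.5494, 0.2223, 0.0979]
tool_rot: [3.141, 0.0, 0.128]
contact_force: [0.0, 1.2, 0.4]
opening: 0.0385
grip_force: 15.0
```

Run:
```python
from cell import *
from h import *
c=read_camera("wrist");s=observe();pickle.dump((c,s),open("wrist4.pkl","wb"))
print(s["tool_pos"],s["contact_force"])
a=c["color"][190:280,270:380];cv2.imwrite('pics/w4c.png',cv2.resize(a,None,fx=6,fy=6,interpolation=cv2.INTER_CUBIC))
```

```text
[0.54937106 0.22231219 0.09795675] [-0.14126598  0.20802885 -0.14895428]
```

View pics/w4c.png

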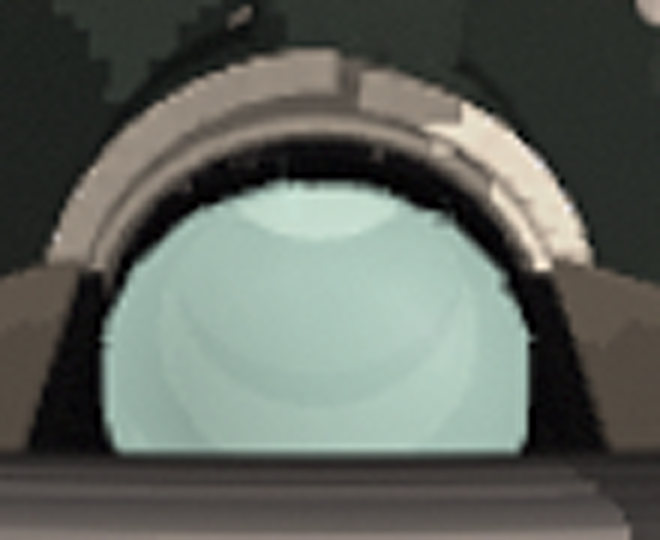

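The lens lines up with the cell. The annulus spans crop columns 50–590 and the lens 103–528, so they agree to within about 0.5 px. I'll check along x numerically.

Run:
```python
from h import *
c,s=pickle.load(open("wrist4.pkl","rb"));g=cv2.cvtColor(c["color"],cv2.COLOR_BGR2GRAY)
A=.128+np.radians(np.arange(-60,61,3));A2=.128+np.radians(np.arange(-50,51,3))
o,e=circ(c,[.55,.2215],.091,.027,A,g,-1);print(o,e)
for z in(.1,.103): print(circ(c,[.55,.2215],z,.02,A2,c["color"][...,1],-1,.002))
```

```text
[0.55092569 0.22155015 0.02648435] 0.0002057061821187471
(array([0.54819417, 0.22123001, 0.02013709]), np.float64(0.00012059435833384341))
(array([0.54961608, 0.22140283, 0.01972325]), np.float64(0.0001243297855343939))
```

Request:
{"method": "arm_command", "body": {
  "fingers": [-0.2, -0.2, -0.2, -0.2],
  "travel": [
    [0, 0, 0],
    [0, 0, 0],
    [0, 0, 0],
    [0, 0, 0]
  ],
  "dr": [
    [0, 0, 0],
    [0, 0, 0],
    [0, 0, 0],
    [0, 0, 0]
  ]
}}

```text
time: 7.22
tool_pos: [0.5494, 0.2223, 0.098]
tool_rot: [3.142, -0.0, 0.128]
contact_force: [-0.1, -0.9, 0.7]
opening: 0.0548
grip_force: 0.0
```

Request:
{"method": "arm_command", "body": {
  "fingers": [-0.2, -0.2, -0.2, -0.2, -0.2, -0.2, -0.2],
  "travel": [
    [0, 0, -0.01],
    [0, 0, -0.03],
    [-0.02, 0, -0.05],
    [-0.04, 0, -0.07],
    [-0.041, -0.004, -0.09],
    [-0.041, -0.004, -0.09],
    [-0.041, -0.004, -0.09]
  ],
  "dr": [
    [0, 0, 0],
    [0, 0, 0],
    [0, 0, 0],
    [0, 0, 0],
    [0, 0, 0],
    [0, 0, 0],
    [0, 0, 0]
  ]
}}

```text
time: 7.8
tool_pos: [0.5089, 0.2214, 0.1897]
tool_rot: [-3.141, -0.004, 0.129]
contact_force: [1.5, 0.2, -0.2]
opening: 0.0553
grip_force: 0.0
```

Run:
```python
from cell import *
from h import *
c=read_camera("wrist");s=observe();pickle.dump((c,s),open("wrist5.pkl","wb"))
print(s["tool_pos"],s["contact_force"],s["opening"])
p=proj(c,np.array([.55,.221,.096]));print(p);u,v=p.astype(int)
a=c["color"][v-50:v+50,u-50:u+50];cv2.imwrite('pics/w5c.png',cv2.resize(a,None,fx=5,fy=5,interpolation=cv2.INTER_CUBIC))
g=cv2.cvtColor(c["color"],cv2.COLOR_BGR2GRAY);A=np.arange(0,2*np.pi,.05)
print(circ(c,[.55,.221],.091,.027,A,g,-1)); print(circ(c,[.55,.221],.100,.0197,A,c["color"][...,1],-1,.0015))
```

```text
[0.50840952 0.22109276 0.18831938] [-0.04682908 -0.24209951  0.23423818] 0.05475203757355501
[327.95070134 157.33635997]
(array([0.54992746, 0.22113279, 0.02709894]), np.float64(0.00020041080019393004))
(array([0.54964158, 0.22130866, 0.01934886]), np.float64(0.00014873379991610022))
```

View pics/w5c.png

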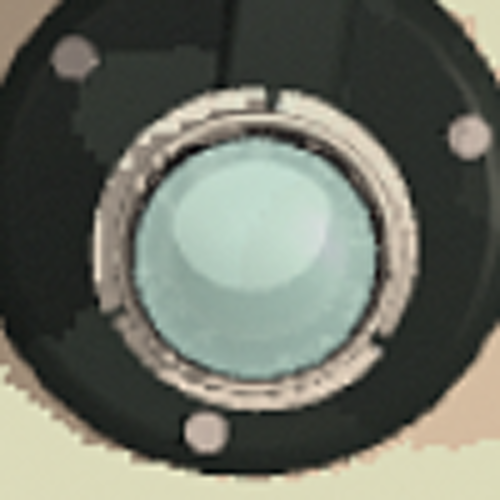

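The lens sits centred in the cell, to about 0.3 mm; the teal disc is concentric with the annulus at crop (255,250). Now for the ring.

Request:
{"method": "arm_command", "body": {
  "fingers": [-1, -1, -1, -1, -1, -1, -1, -1],
  "travel": [
    [-0.01, 0.04, 0],
    [-0.02, 0.08, 0],
    [-0.03, 0.12, 0],
    [-0.04, 0.16, 0],
    [-0.05, 0.2, 0],
    [-0.06, 0.24, 0],
    [-0.07, 0.28, 0],
    [-0.08, 0.318, 0]
  ],
  "dr": [
    [0, 0, 0],
    [0, 0, 0],
    [0, 0, 0],
    [0, 0, 0],
    [0, 0, 0],
    [0, 0, 0],
    [0, 0, 0],
    [0, 0, 0]
  ]
}}

```text
time: 8.52
tool_pos: [0.4685, -0.1067, 0.1868]
tool_rot: [-3.141, 0.002, 0.128]
contact_force: [1.3, -0.3, 0.5]
opening: 0.0915
grip_force: 0.0
```

Request:
{"method": "arm_command", "body": {
  "fingers": [-1, -1, -1, -1, -1, -1],
  "travel": [
    [-0.01, 0.04, 0],
    [-0.02, 0.07, 0.01],
    [-0.025, 0.085, 0.018],
    [-0.025, 0.085, 0.018],
    [-0.025, 0.085, 0.018],
    [-0.025, 0.085, 0.018]
  ],
  "dr": [
    [0, 0, 0],
    [0, 0, 0],
    [0, 0, 0],
    [0, 0, 0],
    [0, 0, 0],
    [0, 0, 0]
  ]
}}

```text
time: 9.02
tool_pos: [0.4555, -0.1913, 0.1695]
tool_rot: [-3.14, 0.001, 0.128]
contact_force: [0.0, -0.1, -0.2]
opening: 0.092
grip_force: 0.0
```

Run:
```python
from cell import *
from h import *
c=read_camera("wrist");s=observe();pickle.dump((c,s),open("wrist6.pkl","wb"));cv2.imwrite("pics/w6.png",c["color"])
print(s["tool_pos"],s["tool_rot"],s["qpos"])
hsv=cv2.cvtColor(c["color"],cv2.COLOR_BGR2HSV);m=((hsv[...,0]>8)&(hsv[...,0]<28)&(hsv[...,1]>130)&(hsv[...,2]>70)).astype(np.uint8)
m[235:]=0
cs,_=cv2.findContours(m,cv2.RETR_EXTERNAL,cv2.CHAIN_APPROX_NONE)
for k in sorted(cs,key=cv2.contourArea)[-3:]:
    e=cv2.fitEllipse(k) if len(k)>5 else None;print(cv2.contourArea(k),e)
k=max(cs,key=cv2.contourArea)[:,0]
from scipy.optimize import least_squares
P=np.array([cast(c,*p,.022,True)[:2] for p in k[::2]]);f=lambda p:np.hypot(*(P-p[:2]).T)-p[2]
r=least_squares(f,[*P.mean(0),.031],loss="soft_l1",f_scale=.0005);print(r.x,np.median(abs(f(r.x))))
d=r.x[:2]-s["tool_pos"][:2];t=.128;print(d@[np.cos(t),np.sin(t)],d@[np.sin(t),-np.cos(t)])
```

```text
[ 0.45576948 -0.19105844  0.16985993] [-3.14102434e+00  2.86038564e-04  1.29106780e-01] [-5.52334916e-01  3.42435197e-01  1.69331417e+00  2.92151488e-04
  1.10642345e+00  8.89223793e-01]
40.5 ((14.000844955444336, 44.70542907714844), (5.975610256195068, 9.586817741394043), 18.19049644470215)
150.5 ((150.58099365234375, 202.00128173828125), (5.339459419250488, 40.48066329956055), 176.83226013183594)
2718.0 ((323.2511901855469, 189.2239990234375), (58.77368927001953, 58.92970275878906), 109.27992248535156)
[ 0.45626344 -0.19327175  0.03026755] 0.00032258080889854476
0.00020738788845667548 0.002258259940246609
```

The ring fits at (0.456,-0.193) with a radius of about 30–31 mm, which matches. Descending onto it.

Request:
{"method": "arm_command", "body": {
  "fingers": [-1, -1, -1, -1, -1, -1, -1, -1],
  "travel": [
    [0, 0.0022, 0.04],
    [0, 0.0022, 0.08],
    [0, 0.0022, 0.115],
    [0, 0.0022, 0.135],
    [0, 0.0022, 0.15],
    [0, 0.0022, 0.159],
    [0, 0.0022, 0.162],
    [0, 0.0022, 0.162]
  ],
  "dr": [
    [0, 0, 0],
    [0, 0, 0],
    [0, 0, 0],
    [0, 0, 0],
    [0, 0, 0],
    [0, 0, 0],
    [0, 0, 0],
    [0, 0, 0]
  ]
}}

```text
time: 9.73
tool_pos: [0.4562, -0.1936, 0.008]
tool_rot: [-3.142, 0.0, 0.129]
contact_force: [-0.5, 0.1, 0.8]
opening: 0.0918
grip_force: 0.0
```

Request:
{"method": "arm_command", "body": {
  "fingers": [1, 1, 1, 1, 1, 1, 1, 1],
  "travel": [
    [0, 0, 0],
    [0, 0, 0],
    [0, 0, 0],
    [0, 0, 0],
    [0, 0, 0],
    [0, 0, 0],
    [0, 0, 0],
    [0, 0, 0]
  ],
  "dr": [
    [0, 0, 0],
    [0, 0, 0],
    [0, 0, 0],
    [0, 0, 0],
    [0, 0, 0],
    [0, 0, 0],
    [0, 0, 0],
    [0, 0, 0]
  ],
  "squeeze": 30
}}

```text
time: 10.4
tool_pos: [0.456, -0.1944, 0.0084]
tool_rot: [3.141, -0.0, 0.128]
contact_force: [-1.0, 1.4, 5.3]
opening: 0.0611
grip_force: 30.0
```

Request:
{"method": "arm_command", "body": {
  "fingers": [1, 1, 1, 1, 1, 1, 1, 1],
  "travel": [
    [0, 0, -0.02],
    [0, 0, -0.06],
    [0, 0, -0.1],
    [0, 0, -0.14],
    [0.01, -0.03, -0.165],
    [0.027, -0.06, -0.18],
    [0.045, -0.095, -0.18],
    [0.063, -0.13, -0.18]
  ],
  "dr": [
    [0, 0, 0],
    [0, 0, 0],
    [0, 0, 0],
    [0, 0, 0],
    [0, 0, 0],
    [0, 0, 0],
    [0, 0, 0],
    [0, 0, 0]
  ]
}}

```text
time: 11.07
tool_pos: [0.5024, -0.0563, 0.1893]
tool_rot: [3.14, -0.003, 0.127]
contact_force: [0.4, 0.1, -1.2]
opening: 0.0608
grip_force: 30.0
```

Request:
{"method": "arm_command", "body": {
  "fingers": [1, 1, 1, 1, 1, 1, 1, 1],
  "travel": [
    [0.017, -0.036, 0],
    [0.034, -0.072, 0],
    [0.051, -0.108, 0],
    [0.068, -0.144, 0],
    [0.085, -0.18, 0],
    [0.1, -0.216, 0],
    [0.11, -0.252, 0],
    [0.121, -0.284, 0]
  ],
  "dr": [
    [0, 0, 0],
    [0, 0, 0],
    [0, 0, 0],
    [0, 0, 0],
    [0, 0, 0],
    [0, 0, 0],
    [0, 0, 0],
    [0, 0, 0]
  ]
}}

```text
time: 11.73
tool_pos: [0.585, 0.2423, 0.1872]
tool_rot: [3.142, 0.001, 0.129]
contact_force: [-0.1, -0.3, -0.2]
opening: 0.0611
grip_force: 30.0
```

Request:
{"method": "arm_command", "body": {
  "fingers": [1, 1, 1, 1, 1, 1, 1, 1],
  "travel": [
    [0, 0, 0],
    [0, 0, 0],
    [0, 0, 0],
    [0, 0, 0],
    [0, 0, 0],
    [0, 0, 0],
    [0, 0, 0],
    [0, 0, 0]
  ],
  "dr": [
    [0, 0, -7],
    [0, 0, -14],
    [0, 0, -21],
    [0, 0, -28],
    [0, 0, -35],
    [0, 0, -42],
    [0, 0, -49],
    [0, 0, -56]
  ]
}}

```text
time: 12.4
tool_pos: [0.5851, 0.2398, 0.1872]
tool_rot: [-3.141, 0.001, 1.112]
contact_force: [0.7, 0.6, -0.3]
opening: 0.0614
grip_force: 30.0
```

Request:
{"method": "arm_command", "body": {
  "fingers": [1, 1, 1, 1, 1, 1, 1, 1],
  "travel": [
    [0, 0, 0],
    [0, 0, 0],
    [0, 0, 0],
    [0, 0, 0],
    [0, 0, 0],
    [0, 0, 0],
    [0, 0, 0],
    [0, 0, 0]
  ],
  "dr": [
    [0, 0, -7],
    [0, 0, -14],
    [0, 0, -21],
    [0, 0, -28],
    [0, 0, -35],
    [0, 0, -42],
    [0, 0, -49],
    [0, 0, -56]
  ]
}}

```text
time: 13.07
tool_pos: [0.5851, 0.2397, 0.1872]
tool_rot: [-3.14, -0.0, 2.089]
contact_force: [-1.0, 0.4, -1.5]
opening: 0.0608
grip_force: 30.0
```

Request:
{"method": "arm_command", "body": {
  "fingers": [1, 1, 1, 1, 1, 1, 1, 1],
  "travel": [
    [0, 0, 0],
    [0, 0, 0],
    [0, 0, 0],
    [0, 0, 0],
    [0, 0, 0],
    [0, 0, 0],
    [0, 0, 0],
    [0, 0, 0]
  ],
  "dr": [
    [0, 0, -7],
    [0, 0, -14],
    [0, 0, -21],
    [0, 0, -28],
    [0, 0, -35],
    [0, 0, -42],
    [0, 0, -49],
    [0, 0, -56]
  ]
}}

```text
time: 13.73
tool_pos: [0.5852, 0.2397, 0.1872]
tool_rot: [-3.141, -0.001, 3.066]
contact_force: [0.1, 0.4, -1.4]
opening: 0.061
grip_force: 30.0
```

Request:
{"method": "arm_command", "body": {
  "fingers": [1, 1, 1, 1, 1, 1, 1],
  "travel": [
    [0, 0, 0],
    [0, 0, 0],
    [0, 0, 0],
    [0, 0, 0],
    [0, 0, 0],
    [0, 0, 0],
    [0, 0, 0]
  ],
  "dr": [
    [0, 0, -7],
    [0, 0, -14],
    [0, 0, -21],
    [0, 0, -28],
    [0, 0, -32],
    [0, 0, -32],
    [0, 0, -32]
  ]
}}

```text
time: 14.32
tool_pos: [0.5852, 0.2398, 0.1874]
tool_rot: [3.141, -0.001, -2.667]
contact_force: [-0.2, -0.1, 0.1]
opening: 0.061
grip_force: 30.0
```

Run:
```python
from cell import *
from h import *
c=read_camera("wrist");s=observe();pickle.dump((c,s),open("wrist7.pkl","wb"));cv2.imwrite("pics/w7.png",c["color"])
print(s["tool_pos"],s["tool_rot"],s["qpos"],s["contact_force"],s["opening"])
```

```text
[0.58523799 0.23979682 0.1875245 ] [ 3.14151388e+00 -7.87166953e-04 -2.66694726e+00] [ 2.67825685e-01  5.70768046e-01  1.26208622e+00 -8.75138132e-05
  1.30952495e+00 -1.77759336e+00] [-0.12925977 -0.41037564 -1.24004057] 0.06083483933241101
```

View pics/w7.png

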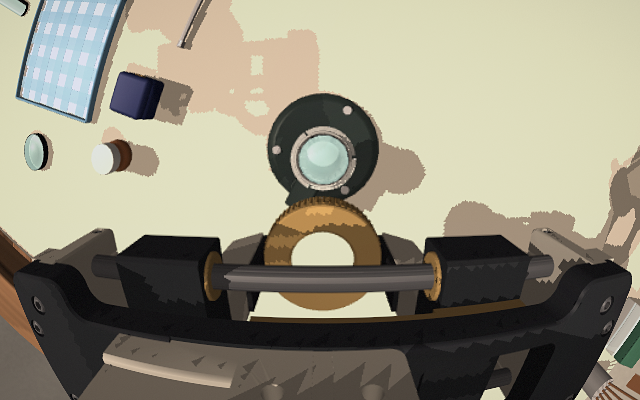

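The ring is held squarely, with its hole at about (323,250), and the cell is at about (323,160). I'll measure the offset between them in this picture.

Run:
```python
from h import *
c,s=pickle.load(open("wrist7.pkl","rb"));g=cv2.cvtColor(c["color"],cv2.COLOR_BGR2GRAY);hsv=cv2.cvtColor(c["color"],cv2.COLOR_BGR2HSV)
t=s["tool_rot"][2];ex=np.array([np.cos(t),np.sin(t)]);ey=np.array([np.sin(t),-np.cos(t)]);T=s["tool_pos"][:2]
A=t+np.radians(np.arange(-110,111,3))
o,e=circ(c,[.55,.221],.091,.027,np.arange(0,6.28,.05),g,-1);print("cell",o,e,"frame",(o[:2]-T)@ex,(o[:2]-T)@ey)
sat=hsv[...,1]
z=s["tool_pos"][2]+.0142
p,e=circ(c,T,z,.0165,t+np.radians(np.arange(-80,81,4)),sat,1,.004);print("hole",p,e,"frame",(p[:2]-T)@ex,(p[:2]-T)@ey)
p,e=circ(c,T,z,.031,t+np.radians(np.arange(-50,51,3)),sat,-1,.004);print("outer",p,e,"frame",(p[:2]-T)@ex,(p[:2]-T)@ey)
```

```text
cell [0.54997968 0.22119728 0.02709131] 0.00023218068614495706 frame 0.03986109228458217 -0.0004295896446482733
hole [0.58452011 0.23858335 0.01648745] 9.656304772440519e-05 frame 0.0011931064337286305 -0.0007512389285246845
outer [0.57247495 0.23330219 0.02784803] 0.0011187433259374317 frame 0.014320341951175488 5.632662118820655e-05
```

Request:
{"method": "arm_command", "body": {
  "fingers": [1, 1, 1, 1, 1, 1, 1, 1],
  "travel": [
    [0.02, 0.0003, 0],
    [0.0387, 0.0003, 0.01],
    [0.0387, 0.0003, 0.035],
    [0.0387, 0.0003, 0.06],
    [0.0387, 0.0003, 0.074],
    [0.0387, 0.0003, 0.081],
    [0.0387, 0.0003, 0.084],
    [0.0387, 0.0003, 0.084]
  ],
  "dr": [
    [0, 0, 0],
    [0, 0, 0],
    [0, 0, 0],
    [0, 0, 0],
    [0, 0, 0],
    [0, 0, 0],
    [0, 0, 0],
    [0, 0, 0]
  ]
}}

```text
time: 15.03
tool_pos: [0.551, 0.2224, 0.1038]
tool_rot: [-3.142, -0.0, -2.665]
contact_force: [-0.6, -0.2, -0.7]
opening: 0.0613
grip_force: 30.0
```

Request:
{"method": "arm_command", "body": {
  "fingers": [1, 1, 1, 1, 1, 1],
  "travel": [
    [0, 0, 0.001],
    [0, 0, 0.002],
    [0, 0, 0.003],
    [0, 0, 0.003],
    [0, 0, 0.003],
    [0, 0, 0.003]
  ],
  "dr": [
    [0, 0, 0],
    [0, 0, 0],
    [0, 0, 0],
    [0, 0, 0],
    [0, 0, 0],
    [0, 0, 0]
  ]
}}

```text
time: 15.53
tool_pos: [0.551, 0.2224, 0.1012]
tool_rot: [-3.141, 0.0, -2.664]
contact_force: [-0.3, -0.2, -0.3]
opening: 0.0613
grip_force: 30.0
```

Request:
{"method": "arm_command", "body": {
  "fingers": [1, 1, 1, 1],
  "travel": [
    [0, 0, 0.001],
    [0, 0, 0.002],
    [0, 0, 0.002],
    [0, 0, 0.002]
  ],
  "dr": [
    [0, 0, 0],
    [0, 0, 0],
    [0, 0, 0],
    [0, 0, 0]
  ]
}}

```text
time: 15.87
tool_pos: [0.5508, 0.2223, 0.0988]
tool_rot: [-3.142, -0.0, -2.664]
contact_force: [0.2, 0.8, -1.3]
opening: 0.0614
grip_force: 30.0
```

Request:
{"method": "arm_command", "body": {
  "fingers": [1, 1, 1, 1],
  "travel": [
    [0, 0, 0.001],
    [0, 0, 0.0015],
    [0, 0, 0.0015],
    [0, 0, 0.0015]
  ],
  "dr": [
    [0, 0, 0],
    [0, 0, 0],
    [0, 0, 0],
    [0, 0, 0]
  ]
}}

```text
time: 16.2
tool_pos: [0.5509, 0.2224, 0.0974]
tool_rot: [-3.142, -0.0, -2.664]
contact_force: [0.2, 0.4, -0.6]
opening: 0.0612
grip_force: 30.0
```

Request:
{"method": "arm_command", "body": {
  "fingers": [1, 1, 1, 1],
  "travel": [
    [0, 0, 0.001],
    [0, 0, 0.0015],
    [0, 0, 0.0015],
    [0, 0, 0.0015]
  ],
  "dr": [
    [0, 0, 0],
    [0, 0, 0],
    [0, 0, 0],
    [0, 0, 0]
  ]
}}

```text
time: 16.53
tool_pos: [0.551, 0.2224, 0.0963]
tool_rot: [-3.141, 0.0, -2.664]
contact_force: [-1.1, -0.5, 1.9]
opening: 0.0606
grip_force: 30.0
```

Request:
{"method": "arm_command", "body": {
  "fingers": [1, 1, 1],
  "travel": [
    [0, 0, 0.0005],
    [0, 0, 0.001],
    [0, 0, 0.001]
  ],
  "dr": [
    [0, 0, 0],
    [0, 0, 0],
    [0, 0, 0]
  ]
}}

```text
time: 16.78
tool_pos: [0.5511, 0.2224, 0.0961]
tool_rot: [-3.141, 0.001, -2.664]
contact_force: [-2.8, -1.4, 8.1]
opening: 0.0612
grip_force: 30.0
```

Request:
{"method": "arm_command", "body": {
  "fingers": [1, 1, 1, 1, 1, 1, 1, 1],
  "travel": [
    [0, 0, 0.0003],
    [0, 0, 0.0006],
    [0, 0, 0.0009],
    [0, 0, 0.0012],
    [0, 0, 0.0015],
    [0, 0, 0.0018],
    [0, 0, 0.002],
    [0, 0, 0.002]
  ],
  "dr": [
    [0, 0, 6],
    [0, 0, 12],
    [0, 0, 18],
    [0, 0, 24],
    [0, 0, 30],
    [0, 0, 36],
    [0, 0, 40],
    [0, 0, 40]
  ]
}}

```text
time: 17.45
tool_pos: [0.5511, 0.2222, 0.0941]
tool_rot: [-3.142, 0.001, 2.917]
contact_force: [-2.2, -0.6, 8.9]
opening: 0.0609
grip_force: 30.0
```

```bash
cat > ob.py <<'E'
from cell import *
s=observe();print(s["tool_pos"].round(4),s["tool_rot"].round(4),"F",s["contact_force"].round(1),"M",s["torque"].round(3),s["opening"],"q6",s["qpos"][5],s["joint_efforts"].round(2))
E
python3 ob.py
```

```text
[0.5511 0.2222 0.0941] [-3.1415e+00  1.0000e-03  2.9168e+00] F [-2.2 -0.6  8.9] M [-0.271  0.341 -0.159] 0.060939508458529065 q6 -1.0911474659579947 [  0.14 -47.94 -20.41   0.08  -0.91   0.83]
```

Request:
{"method": "arm_command", "body": {
  "fingers": [1, 1, 1, 1, 1, 1, 1, 1],
  "travel": [
    [0, 0, 0.0003],
    [0, 0, 0.0006],
    [0, 0, 0.0009],
    [0, 0, 0.0012],
    [0, 0, 0.0015],
    [0, 0, 0.0018],
    [0, 0, 0.002],
    [0, 0, 0.002]
  ],
  "dr": [
    [0, 0, 6],
    [0, 0, 12],
    [0, 0, 18],
    [0, 0, 24],
    [0, 0, 30],
    [0, 0, 36],
    [0, 0, 40],
    [0, 0, 40]
  ]
}}

```text
time: 18.12
tool_pos: [0.5511, 0.2222, 0.0921]
tool_rot: [3.141, 0.001, 2.219]
contact_force: [-3.3, -0.8, 8.8]
opening: 0.061
grip_force: 30.0
```

```bash
python3 ob.py
```

```text
[0.5511 0.2222 0.0921] [3.1409e+00 7.0000e-04 2.2186e+00] F [-3.3 -0.8  8.8] M [-0.29   0.462 -0.143] 0.060960757585602224 q6 -0.3930019235669125 [  0.08 -47.86 -20.28   0.1   -0.98   0.84]
```

Request:
{"method": "arm_command", "body": {
  "fingers": [1, 1, 1, 1, 1, 1, 1, 1],
  "travel": [
    [0.0002, -0.0003, 0.0003],
    [0.0002, -0.0003, 0.0006],
    [0.0002, -0.0003, 0.0009],
    [0.0002, -0.0003, 0.0012],
    [0.0002, -0.0003, 0.0015],
    [0.0002, -0.0003, 0.0015],
    [0.0002, -0.0003, 0.0015],
    [0.0002, -0.0003, 0.0015]
  ],
  "dr": [
    [0, 0, 6],
    [0, 0, 12],
    [0, 0, 18],
    [0, 0, 24],
    [0, 0, 30],
    [0, 0, 30],
    [0, 0, 30],
    [0, 0, 30]
  ]
}}

```text
time: 18.78
tool_pos: [0.5508, 0.2224, 0.0899]
tool_rot: [3.141, -0.0, 1.701]
contact_force: [-1.1, -0.4, 5.4]
opening: 0.0609
grip_force: 30.0
```

```bash
python3 ob.py
```

```text
[0.5508 0.2224 0.0899] [ 3.1407e+00 -1.0000e-04  1.7008e+00] F [-1.1 -0.4  5.4] M [-0.122  0.198 -0.05 ] 0.060872054293569684 q6 0.12491425686326685 [ 1.000e-02 -4.959e+01 -2.021e+01  9.000e-02 -3.700e-01 -2.000e-02]
```

Request:
{"method": "arm_command", "body": {
  "fingers": [1, 1, 1, 1, 1, 1],
  "travel": [
    [0, 0, 0],
    [0, 0, 0],
    [0, 0, 0],
    [0, 0, 0],
    [0, 0, 0],
    [0, 0, 0]
  ],
  "dr": [
    [0, 0, 6],
    [0, 0, 12],
    [0, 0, 18],
    [0, 0, 24],
    [0, 0, 24],
    [0, 0, 24]
  ]
}}

```text
time: 19.28
tool_pos: [0.5508, 0.2224, 0.0899]
tool_rot: [3.141, -0.0, 1.281]
contact_force: [-0.3, 0.5, 6.1]
opening: 0.0614
grip_force: 30.0
```

```bash
python3 ob.py
```

```text
[0.5508 0.2224 0.0899] [ 3.1408e+00 -4.0000e-04  1.2814e+00] F [-0.3  0.5  6.1] M [-0.1    0.163 -0.068] 0.06138317507014606 q6 0.5443071355887743 [-3.000e-02 -4.963e+01 -2.027e+01  6.000e-02 -4.000e-01  1.900e-01]
```

Request:
{"method": "arm_command", "body": {
  "fingers": [1, 1, 1, 1, 1, 1],
  "travel": [
    [0, 0, 0],
    [0, 0, 0],
    [0, 0, 0],
    [0, 0, 0],
    [0, 0, 0],
    [0, 0, 0]
  ],
  "dr": [
    [0, 0, 5],
    [0, 0, 10],
    [0, 0, 15],
    [0, 0, 20],
    [0, 0, 20],
    [0, 0, 20]
  ]
}}

```text
time: 19.78
tool_pos: [0.5508, 0.2224, 0.0899]
tool_rot: [3.141, -0.001, 0.932]
contact_force: [-0.3, -0.4, 5.6]
opening: 0.0606
grip_force: 30.0
```

```bash
python3 ob.py
```

```text
[0.5508 0.2224 0.0899] [ 3.141e+00 -7.000e-04  9.324e-01] F [-0.3 -0.4  5.6] M [-0.114  0.173 -0.076] 0.06063748782622984 q6 0.8932765971828148 [  0.07 -49.71 -20.26   0.08  -0.38   0.15]
```

Request:
{"method": "arm_command", "body": {
  "fingers": [1, 1, 1, 1, 1, 1],
  "travel": [
    [0, 0, 0],
    [0, 0, 0],
    [0, 0, 0],
    [0, 0, 0],
    [0, 0, 0],
    [0, 0, 0]
  ],
  "dr": [
    [0, 0, 3],
    [0, 0, 6],
    [0, 0, 9],
    [0, 0, 12],
    [0, 0, 12],
    [0, 0, 12]
  ]
}}

```text
time: 20.28
tool_pos: [0.5507, 0.2222, 0.0899]
tool_rot: [3.141, -0.0, 0.723]
contact_force: [-1.5, -1.6, 5.1]
opening: 0.0611
grip_force: 30.0
```

```bash
python3 ob.py
```

```text
[0.5507 0.2222 0.0899] [ 3.141e+00 -3.000e-04  7.231e-01] F [-1.5 -1.6  5.1] M [-0.201  0.237 -0.175] 0.06114713189026969 q6 1.102622326990869 [  0.57 -49.67 -20.48   0.21  -0.53  -0.05]
```

Request:
{"method": "arm_command", "body": {
  "fingers": [1, 1, 1, 1, 1],
  "travel": [
    [0, 0, 0],
    [0, 0, 0],
    [0, 0, 0],
    [0, 0, 0],
    [0, 0, 0]
  ],
  "dr": [
    [0, 0, 1],
    [0, 0, 2],
    [0, 0, 3],
    [0, 0, 3],
    [0, 0, 3]
  ]
}}

```text
time: 20.7
tool_pos: [0.5507, 0.2222, 0.0899]
tool_rot: [3.141, -0.0, 0.672]
contact_force: [-1.4, -0.7, 5.3]
opening: 0.061
grip_force: 30.0
```

```bash
python3 ob.py
```

```text
[0.5507 0.2222 0.0899] [ 3.1408e+00 -3.0000e-04  6.7180e-01] F [-1.4 -0.7  5.3] M [-0.202  0.228  0.315] 0.06101927766418578 q6 1.154186090890267 [  0.15 -49.74 -20.52   0.45  -0.55   0.35]
```

Run:
```python
from cell import *
for i in range(4):
    read_camera("top");s=observe();print(s["torque"].round(3),s["contact_force"].round(1),s["joint_efforts"][5].round(3),s["tool_rot"][2],s["opening"])
```

```text
[-0.215  0.201  0.257] [-0.8 -2.5  5.4] 0.321 0.6718672004784085 0.061001856128330374
[-0.198  0.278  0.317] [-1.9 -1.9  5.8] 0.318 0.6719251857117123 0.06111973512703106
[-0.213  0.154  0.306] [-1.2 -1.4  5.1] 0.317 0.6718950988550041 0.06101247302092983
[-0.181  0.217  0.266] [-1.6 -0.5  5.2] 0.317 0.6719041259015537 0.060973973909296576
```

The reading is steady at about 0.3 N m after 0.04 rad of real turning. The lip landed about 70° earlier, which matches the spec, so I'm letting go.

Request:
{"method": "arm_command", "body": {
  "fingers": [-0.8, -0.8, -0.8, -0.8, -0.8],
  "travel": [
    [0, 0, 0],
    [0, 0, 0],
    [0, 0, 0],
    [0, 0, 0],
    [0, 0, 0]
  ],
  "dr": [
    [0, 0, 0],
    [0, 0, 0],
    [0, 0, 0],
    [0, 0, 0],
    [0, 0, 0]
  ]
}}

```text
time: 21.32
tool_pos: [0.5504, 0.2223, 0.0892]
tool_rot: [-3.141, 0.0, 0.669]
contact_force: [-0.5, -0.6, 0.6]
opening: 0.0822
grip_force: 0.0
```

Request:
{"method": "arm_command", "body": {
  "fingers": [-0.8, -0.8, -0.8, -0.8, -0.8, -0.8],
  "travel": [
    [0, 0, -0.01],
    [0, 0, -0.03],
    [0, 0, -0.06],
    [-0.03, 0, -0.09],
    [-0.04, 0, -0.1],
    [-0.04, 0, -0.1]
  ],
  "dr": [
    [0, 0, 0],
    [0, 0, 0],
    [0, 0, 0],
    [0, 0, 0],
    [0, 0, 0],
    [0, 0, 0]
  ]
}}

```text
time: 21.82
tool_pos: [0.5194, 0.197, 0.1936]
tool_rot: [3.139, -0.005, 0.669]
contact_force: [1.4, 1.0, -0.8]
opening: 0.0827
grip_force: 0.0
```

```bash
python3 ob.py
python3 - <<'E'
from cell import *
from h import *
c=read_camera("wrist");p=proj(c,np.array([.55,.221,.1]));u,v=p.astype(int)
a=c["color"][v-50:v+50,u-50:u+50];cv2.imwrite('pics/w8c.png',cv2.resize(a,None,fx=5,fy=5,interpolation=cv2.INTER_CUBIC))
sat=cv2.cvtColor(c["color"],cv2.COLOR_BGR2HSV)[...,1];A=np.arange(0,6.28,.05)
print(circ(c,[.55,.221],.1035,.0165,A,sat,1,.003)); 
P=cloud(read_camera("top"));print(P[150:260,140:230,2].max())
E
```

```text
[0.5194 0.197  0.1936] [ 3.1387 -0.0052  0.6688] F [ 1.4  1.  -0.8] M [ 0.01  -0.051 -0.034] 0.0826879133422624 q6 1.1268461506014766 [-3.300e-01 -4.749e+01 -2.335e+01 -1.000e-02  3.300e-01 -1.400e-01]
(array([0.55060454, 0.22105105, 0.01645907]), np.float64(0.00014797368419277625))
1.0108338510826338
```

View pics/w8c.png

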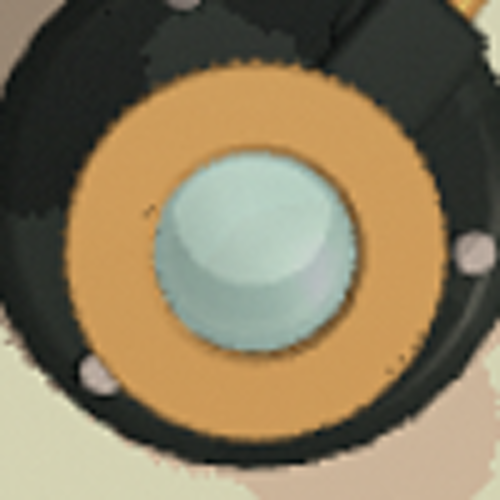

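The ring sits flat and concentric over the lens, 0.6 mm off the axis, and the gripper is clear. Handing in.

```bash
python3 -c "
from cell import *
print(hand_in())"
```

```text
the job is handed in; nothing more can be done
None
```

The lens is seated in the cell and the ring is screwed down on it to about 0.3 N m; I let go at about 21 s of the 72 s and handed the job in, but hand-in returned no verdict.

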